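# Swing the bench magnifier over the stone and clamp it

### The arm

A 6-joint arm with a two-finger parallel gripper is mounted at the origin on the work surface. World frame = base frame: x ahead of the robot, y to its left, z up, the work surface at z = 0. Lengths are in m, angles in rad, forces in N, time in s.
With the tool pointing down it reaches from about 0.375 to 0.975 m from the base axis. Payload 3.8 kg.
Tool frame: the origin (TCP) lies where the fingers leave the gripper's body, on its centre line; the fingertips stand 73 mm ahead of it and the grasp point (between the pads) lies 54 mm ahead of it (nose_length is the distance from the TCP to the fingertips, in m); z points along the fingers, y is the line along which they close (so a half turn about z gives the same grasp; the last joint's range is limited). The gripper opens to 85 mm and grips with 20 to 120 N. Pads are 22 mm wide; open, the fingers measure 114 mm over their backs; the gripper's body (76 mm by 85 mm) begins 54 mm behind the grasp point. The pads swing forward as they close: fully open they stand 13 mm farther back than shut.
Start: joints at [-1.321, 0.264, 1.604, -0, 1.274, -0.037], TCP at [0.191, -0.647, 0.304] pointing down, gripper open.
Joint ranges: [-2.63, 2.63], [-0.94, 2.18], [0.31, 2.57], [-1.31, 4.45], [0, 2.66], [-2.55, 2.55]. Speed limits (rad/s): [2.57, 2.57, 3.14, 3.14, 3.14, 3.14].

### API

Orientations are given as a rotation vector (axis times angle).
In Python, from workcell import read_state, read_camera, calibration, finish_job, look_for, cut_out, tip_of, nose_length gives the robot as it stands.
- The arm moves only by the tool step_arm, never from a script. Its argument "targets" is a list of rows, each a list of 3 entries, a list of its own where there are three numbers: the turn, a rotation vector about the tool's x, y, z in rad, then the shift along the tool's x, y, z in mm, then the finger opening in mm, from 0 to 85.4. In form: [[[ax, ay, az], [x, y, z], grip], ...]. A call has 1 to 5 rows; each row shifts and turns the commanded pose from where the row before left it, along the tool's axes as they then stand; what a row does not reach is not made up. A row lasts 1/12 s, in which the tool goes at most 41.7 mm and 7.16 degrees, less where a joint would pass 70% of its speed; a pose out of reach is approached as far as the arm can. A call with a gripper value outside its range is refused whole. The fingers move at their own pace and stop on an object; "grip_force" is the grip in N (left out, the last holds). Time passes only in rows, so rows that do not move let the fingers close. It gives the time, the measured TCP pose, the force, the opening and the grip force at its end, in the units of the state.
- read_state(): the state, without advancing time (a new reading comes with each control period).
- read_camera(name): name is "scene" or "top" or "wrist"; returns the picture (480x640x3 uint8, red, green, blue); there is no depth.
- calibration(name): a dict with "camera_matrix" (3x3 intrinsics, pixels), "R" (3x3) and "t" (3): a world point X has camera coordinates R X + t. Camera axes: x right, y down, z forward; pixel columns grow to the right and rows downward; lengths in m; the calibration is good to about 2 mm. The wrist camera is an equidistant fisheye: a pixel r from the principal point sees the ray r / f radians off the axis. A picture is of the moment at which its call begins: read the wrist's pose just before it. calibration takes no time and is no camera call; for the wrist camera it gives the pose at the moment of the call.
- finish_job(): hands the job in; it is judged then, once.
Trained networks look in the newest picture that a camera, given by its name, has taken for a name from the list of things; names that differ only in an ending like _2 or _b are one class to them, and where a whole thing is asked for, a point or a joint stands for the part that bears it (a point fixed in the world has none). Each returns a list of dicts, best first, with "score" (0 to 1); they miss things now and then, are a little off and sometimes report something else, mostly with a low value. They report only what shows in the picture. A call takes as long as a camera call.
- look_for(camera, query): "extent" ([left, top, right, bottom] in pixels, round what is visible of it).
- cut_out(camera, query): "region" (480x640 bool, what is visible of it) and "extent" ([left, top, right, bottom] in pixels, round what is visible of it).
- tip_of(camera, query): "at" ([row, column] in pixels: a listed point, or the origin of a listed thing).
The state is a dict: "time": time; "q": joint angles; "joint_vel": joint speeds; "joint_torque": joint torques, N m; "tool_pos": TCP position; "tcp_rot": TCP orientation; "wrist_force": force on the tool from outside, world axes, zero at the start; "torque": the same for the moment, N m; "width": opening from 0.0 (shut) to 1.0 (fully open); "grip_force": force on a finger pad.
Only numpy, scipy, OpenCV 4.12 (cv2) and the standard library are available. Lean on these libraries where they do the work, as an engineer would, in place of code of your own. Each camera call takes 0.05 s, during which the arm holds its last target. There are 200 camera calls.

### The job

Swing the bench magnifier round by pushing its arm or lens rim with a fingertip until the big rough stone lies in the middle of the lens as seen from straight above; then push the clamping lever on top of the post clockwise, seen from above, until it is tight against its stop. Only push: grip and lift nothing, keep off the glass, and leave the stones, the stand and the other things on the bench where they are.

Things in the scene. Friction and masses are not known exactly. Their poses are not given: they have to be found in the camera images.
- stand: the bench magnifier as a whole: round dark cast base, 150 mm diameter, 24 mm high at its middle, loose on the bench (about 3 kg), with an upright 16 mm steel post at its centre. Origin at the centre of the base's underside, so the post's axis stands straight above it; z up. The stand may be turned by up to 25 degrees. Its -x side is towards the robot.
- lens_arm (a joint): swing of the magnifier's arm about the post, rad, about the vertical; grows anticlockwise seen from above. 0: the arm points along the stand's own -x axis; range -1.75 to 1.75. It turns stiffly (about 1 N at the middle of the rod) and stays where it is left.
- rod_mid (a point): a point on the axis of the arm's bare steel rod, 100 mm from the post's axis, 145 mm above the bench. The rod is level, 12 mm thick and bare from 32 to 138 mm out from the post's axis; the hub round the post has 17 mm radius and reaches from 129 to 161 mm high.
- lens: the clear round lens at the end of the arm, level, 83 mm diameter, up to 6 mm thick, in a black rim of 96 mm outer diameter and 13 mm height (138.5 to 151.5 mm above the bench). Origin at the lens's centre, 200 mm from the post's axis and 145 mm above the bench. This entry is the glass alone; the rim belongs to the arm.
- clamp (a joint): turn of the black clamping lever on top of the post about the post's axis, rad; grows clockwise seen from above, which tightens. Range 0 to 1.9; loose anywhere below, tight at its stop at 1.9. At value v the lever points 0.785 - v rad round (anticlockwise positive) from the stand's own +x axis. About 1 to 1.5 N at its ball turns it; it stays where it is left.
- clamp_tip (a point): centre of the 16 mm ball at the end of the clamping lever, 67 mm from the post's axis and 186 mm above the bench. The lever is 10 mm thick and slopes up from 175 mm high at the boss (26 mm diameter, 163 to 187 mm high with its screw) to 185 mm near the ball.
- big_stone: the large piece of green rough stone, about 30 mm across and 21 mm high, loose on the bench, about 200 mm from the post's axis (within 10 mm). Origin at the centre of its underside.
- small_stone: small piece of the same green rough stone, about 16 mm across and 10 mm high; not the one to look at. Origin at the centre of its underside.
- low_jar: single clear gem jar with white lid, 38 mm diameter, 24 mm high. Origin at the centre of its underside.
- tweezers: steel tweezers lying flat, 130 mm long, 7 mm high. Origin near the middle.
- jar_stack_a: stack of four clear gem jars with white lids, 40 mm diameter, 96 mm high. Origin at the centre of its underside.
- jar_stack_b: stack of three clear gem jars with white lids, 40 mm diameter, 72 mm high. Origin at the centre of its underside.
- spirit_bottle: square glass spirit bottle with metal cap, 62 mm wide, 106 mm high. Origin at the centre of its underside.
- cotton_jar: round glass jar with brass lid, 68 mm diameter, 95 mm high. Origin at the centre of its underside.

How it is judged:
On the way, in this order (a step that is already met when the one before it is completed fails the run):
1. the big stone lies in the middle of the lens, the arm at rest, the clamp still loose (horizontal distance between lens and big_stone below 0.015 m and velocity of joint lens_arm between -0.05 and 0.05 rad/s and value of joint clamp below 1.6 rad), for 0.3 s.
2. the clamping lever is pushed tight (value of joint clamp above 1.8 rad), for 0.2 s.
At the end, for the whole second after the job is handed in: The lens's centre is within 15 mm, horizontally, of the big stone's centre and at rest; the clamping lever is within 0.1 rad of its tight stop; the stand (20 mm) and the big stone (10 mm) are where they were and the stand stands level (horizontal distance between lens and big_stone below 0.015 m and value of joint clamp above 1.8 rad and velocity of joint lens_arm between -0.05 and 0.05 rad/s and angle between stand's own z axis and vertical below 0.05 rad and distance of stand from where it was at the start of the episode below 0.02 m and distance of big_stone from where it was at the start of the episode below 0.01 m); the robot touches nothing.
It fails at once if the lens glass is touched by the robot (contact force between any of the fingers, the arm and lens above 0.5 N).
It fails at once if the stand is lifted, tipped or dragged (20 mm, 0.1 rad) (distance of stand from where it was at the start of the episode above 0.02 m or angle between stand's own z axis and vertical above 0.1 rad).
It fails at once if the big stone is moved or lifted (10 mm) (distance of big_stone from where it was at the start of the episode above 0.01 m).
It fails at once if another thing on the bench is moved, lifted (20 mm) or knocked over (distance of any of small_stone, low_jar, tweezers, jar_stack_a, jar_stack_b, spirit_bottle, cotton_jar from where it was at the start of the episode above 0.02 m or angle between any of low_jar, tweezers, jar_stack_a, jar_stack_b, spirit_bottle, cotton_jar's own z axis and vertical above 0.5 rad).
It also fails if it takes over 58 s, if anything falls off the work surface, if the arm or the gripper's body presses on something with over 40 N, if the wrist force passes 120 N, or if a joint passes its speed limit or range.

## Working session

There is one attempt and no reset: what is moved stays moved. The work goes in short steps, Python scripts to look and compute and a tool call to move; the robot and the scene stay as the last step left them, time stands still between calls to the robot, and variables do not carry over. Pictures are saved under pics/ and viewed, at most 10 in all, crops included, and the job is handed in when it is done.

Besides the shell and the picture viewer there is one more tool, called after "Emit:" in YAML: its name, and indented under it one key for each argument. step_arm: Moves the arm, as the interface text tells. Its arguments: {"type":"object","properties":{"targets":{"type":"array","items":{"type":"array"}},"grip_force":{"type":"number"}},"required":["targets"]}

```bash
mkdir -p pics; cat > h.py <<'E'
import numpy as np, cv2
from workcell import *
from scipy.spatial.transform import Rotation as Ro
def ray(cam,uv,c=None):
    c=c or calibration(cam);K=np.array(c["camera_matrix"]);R=np.array(c["R"]);t=np.array(c["t"])
    d=np.linalg.inv(K)@[uv[0],uv[1],1]
    if cam=="wrist":
        r=np.hypot(d[0],d[1]);d=np.array([d[0]/r*np.sin(r),d[1]/r*np.sin(r),np.cos(r)]) if r>1e-9 else d
    return -R.T@t, R.T@d
def atz(cam,uv,z):
    o,d=ray(cam,uv);return o+d*(z-o[2])/d[2]
def save(cam,n):
    im=read_camera(cam);cv2.imwrite(f"pics/{n}.png",im[:,:,::-1]);return im
E
python3 - <<'E'
from h import *
Z=dict(stand=.0,rod_mid=.145,lens=.145,clamp_tip=.186,big_stone=.0,small_stone=0,low_jar=0,tweezers=0,jar_stack_a=0,spirit_bottle=0,cotton_jar=0)
for cam in("top","scene"):
    save(cam,cam+"1")
    for q,z in Z.items():
        for r in tip_of(cam,q)[:2]:
            a=r["at"];print(cam,q,round(r["score"],2),np.round(a),atz(cam,(a[1],a[0]),z).round(3))
print(read_state())
E
```

```text
top rod_mid 0.59 [249. 344.] [ 0.538 -0.056  0.145]
top clamp_tip 0.52 [187. 348.] [ 0.694 -0.059  0.186]
top big_stone 0.66 [174. 406.] [ 0.782 -0.235  0.   ]
top big_stone 0.52 [238. 421.] [ 0.593 -0.277  0.   ]
top small_stone 0.6 [187. 343.] [ 0.737 -0.052  0.   ]
top small_stone 0.36 [286. 381.] [ 0.453 -0.167  0.   ]
top low_jar 0.55 [258. 294.] [0.525 0.08  0.   ]
top tweezers 0.47 [263. 358.] [ 0.518 -0.099  0.   ]
top tweezers 0.43 [249. 343.] [ 0.556 -0.058  0.   ]
top jar_stack_a 0.84 [262. 178.] [0.506 0.41  0.   ]
top jar_stack_a 0.69 [251. 470.] [ 0.561 -0.417  0.   ]
top spirit_bottle 0.76 [169. 289.] [0.785 0.107 0.   ]
top spirit_bottle 0.17 [283. 331.] [ 0.459 -0.026  0.   ]
top cotton_jar 0.65 [171. 406.] [ 0.79  -0.235  0.   ]
scene stand 0.82 [281. 286.] [ 0.634 -0.082  0.   ]
scene rod_mid 0.89 [217. 323.] [ 0.54  -0.054  0.145]
scene lens 0.5 [244. 270.] [ 0.67  -0.085  0.145]
scene clamp_tip 0.73 [240. 272.] [ 0.687 -0.057  0.186]
scene big_stone 0.56 [231. 238.] [ 0.592 -0.279  0.   ]
scene low_jar 0.74 [290. 371.] [0.53  0.076 0.   ]
scene tweezers 0.67 [199
[... 346 characters left out ...]
0.] [ 0.784 -0.232  0.   ]
{'time': 1.2, 'q': array([-1.32088761e+00,  2.63865662e-01,  1.60401422e+00,  1.59485559e-05,
        1.27369432e+00, -3.68833908e-02]), 'joint_vel': array([ 0.00039194, -0.00014912,  0.00043647, -0.00182076, -0.00057373,
       -0.0001177 ]), 'joint_torque': array([-2.28333018e-03, -5.15079939e+01, -3.67722738e+01, -2.27182563e-04,
        9.95537739e-04,  2.19195393e-06]), 'tool_pos': array([ 0.19095214, -0.64741596,  0.30389519]), 'tcp_rot': array([3.10933307e+00, 4.48940065e-01, 2.68996206e-05]), 'wrist_force': array([ 0.18497776, -0.13425024,  0.34421623]), 'torque': array([-0.02870182, -0.04570966,  0.02930664]), 'grip_force': 0.0, 'width': 1.001457623051208}
```

```bash
python3 - <<'E'
import cv2
a=cv2.imread("pics/top1.png")[140:310,160:490];b=cv2.imread("pics/scene1.png")
cv2.imwrite("pics/a.png",cv2.resize(a,None,fx=2.4,fy=2.4,interpolation=cv2.INTER_CUBIC))
E
```

```text
(no output)
```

View pics/a.png

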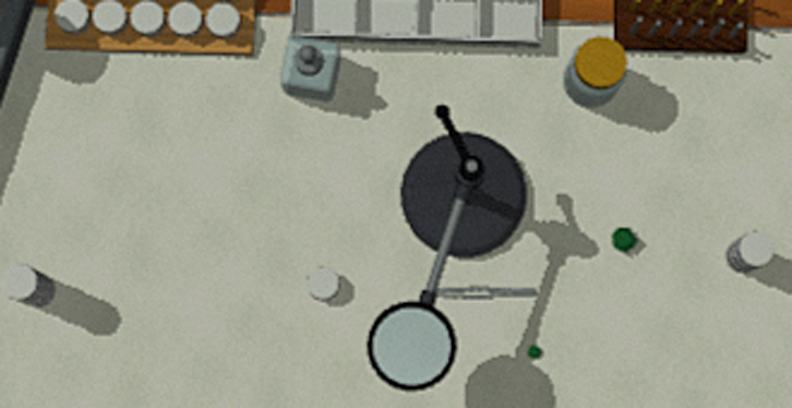

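View pics/scene1.png

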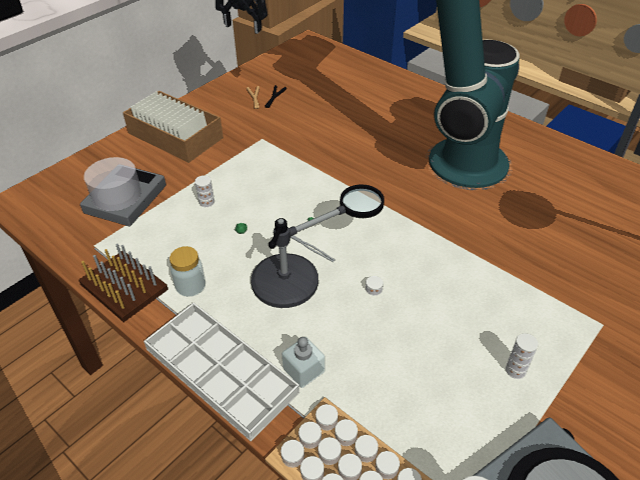

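The top view (full-image pixels) shows the base at about (353,221), the lens at (331,284) and the big stone at (420,240). The small stone sits at (382,287) and the clamp ball at (345,186). The lens has to swing anticlockwise by roughly 95°. I'll refine these positions from both fixed cameras.

```bash
cat >> h.py <<'E'
def pt(X,cam):
    c=calibration(cam);p=np.array(c["R"])@X+c["t"];p=np.array(c["camera_matrix"])@p;return p[:2]/p[2]
def stone(cam,im,box):
    g=im.astype(int);m=(g[...,1]>g[...,0]+25)&(g[...,1]>g[...,2]+15);M=np.zeros_like(m);a,b,c,d=box;M[b:d,a:c]=m[b:d,a:c]
    v,u=np.nonzero(M);return atz(cam,(u.mean(),v.mean()),.010),len(u)
def lens(cam,n=0):
    out=[]
    for r in cut_out(cam,"lens")[:2]:
        m=r["region"].astype(np.uint8);v,u=np.nonzero(m);out.append((round(r["score"],2),len(u),r["extent"],atz(cam,(u.mean(),v.mean()),.145).round(4)))
    return out
E
python3 - <<'E'
from h import *
t=read_camera("top");print(stone("top",t,(400,220,440,260)))
print(lens("top"))
for r in cut_out("top","stand")[:2]:print(r["score"],r["extent"],r["region"].sum())
m=((t.max(2)<75)&(t.min(2)>15)).astype(np.uint8)
m[:,:300]=0;m[:,400:]=0;m[:190]=0;m[252:]=0
m=cv2.morphologyEx(m,cv2.MORPH_OPEN,np.ones((7,7)))
c=max(cv2.findContours(m,0,2)[0],key=cv2.contourArea);e=cv2.minEnclosingCircle(c);print(e,atz("top",e[0],.012))
s=read_camera("scene");print(stone("scene",s,(225,215,255,245)));print(lens("scene"))
for X in([.634,-.082,0],[.634,-.082,.187]):print(pt(np.array(X),"top"),pt(np.array(X),"scene"))
print(nose_length() if callable(nose_length) else nose_length)
E
```

```text
(array([ 0.58926105, -0.27197114,  0.01      ]), 73)
[(0.73, 774, [315.7, 270.7, 346.1, 299.9], array([ 0.4454, -0.0243,  0.145 ]))]
0.9 [314.5, 184.2, 381.5, 303.0] 3275
((352.7979736328125, 220.78005981445312), 26.10350227355957) [ 0.6357582  -0.08183868  0.012     ]
(array([ 0.58724418, -0.27437756,  0.01      ]), 92)
[(0.83, 705, [340.9, 188.2, 381.9, 210.3], array([ 0.4433, -0.0267,  0.145 ]))]
[352.63032484 222.10110158] [286.08186214 281.14797409]
[356.26188615 209.84628135] [281.93328758 220.0402718 ]
0.0726
```

Emit:
step_arm:
  targets:
    - [[0,0,0.096],[0,0,0],0]
    - [[0,0,0.096],[0,0,0],0]
    - [[0,0,0.095],[0,0,0],0]
    - [[0,0,0],[17.7,-32,0],0]
    - [[0,0,0],[17.7,-32,0],0]

```text
time: 1.87
tool_pos: [0.2258, -0.5839, 0.3034]
tcp_rot: [-3.141, 0.005, 0.0]
wrist_force: [1.7, 0.2, -0.3]
width: 0.297
grip_force: 0.0
```

Emit:
step_arm:
  targets:
    - [[0,0,0],[17.7,-32.4,0],0]
    - [[0,0,0],[17.7,-32.4,0],0]
    - [[0,0,0],[17.7,-32.4,0],0]
    - [[0,0,0],[17.7,-32.4,0],0]
    - [[0,0,0],[17.7,-32.4,0],0]

```text
time: 2.28
tool_pos: [0.3154, -0.4199, 0.3041]
tcp_rot: [3.141, -0.001, 0.001]
wrist_force: [0.4, -0.9, 0.0]
width: 0.005
grip_force: 0.0
```

Emit:
step_arm:
  targets:
    - [[0,0,0],[17.7,-32.4,0],0]
    - [[0,0,0],[17.7,-32.4,0],0]
    - [[0,0,0],[17.7,-32.4,0],0]
    - [[0,0,0],[17.7,-32.4,0],0]
    - [[0,0,0],[17.7,-32.4,0],0]

```text
time: 2.7
tool_pos: [0.4039, -0.2578, 0.3043]
tcp_rot: [3.141, -0.001, 0.001]
wrist_force: [0.8, -0.5, -0.2]
width: 0.003
grip_force: 0.0
```

Emit:
step_arm:
  targets:
    - [[0,0,0],[17.7,-32.4,0],0]
    - [[0,0,0],[17.7,-32.4,0],0]
    - [[0,0,0],[17.7,-32.4,0],0]
    - [[0,0,0],[17.7,-32.4,0],0]
    - [[0,0,0],[17.7,-32.4,0],0]

```text
time: 3.12
tool_pos: [0.4925, -0.0957, 0.3043]
tcp_rot: [3.141, -0.0, 0.002]
wrist_force: [0.3, -0.1, -0.3]
width: -0.001
grip_force: 0.0
```

Emit:
step_arm:
  targets:
    - [[0,0,0],[17.7,-32,0],0]
    - [[0,0,0],[17.7,-32,0],0]
    - [[0,0,0],[17.7,-32,0],0]
    - [[0,0,0],[0,0,35],0]
    - [[0,0,0],[0,0,35],0]

```text
time: 3.53
tool_pos: [0.5483, 0.0007, 0.2364]
tcp_rot: [3.141, 0.006, 0.013]
wrist_force: [0.7, -0.4, 0.0]
width: -0.004
grip_force: 0.0
```

Emit:
step_arm:
  targets:
    - [[0,0,0],[0,0,26],0]
    - [[0,0,0],[0,6,0],0]
    - [[0,0,0],[0,6,0],0]
    - [[0,0,0],[0,0,0],0]

```text
time: 3.87
tool_pos: [0.5461, -0.0148, 0.2096]
tcp_rot: [3.141, -0.002, 0.004]
wrist_force: [0.3, 0.2, 0.8]
width: -0.001
grip_force: 0.0
```

```bash
python3 - <<'E'
from h import *
save("wrist","w1");print(read_state()["wrist_force"],lens("top"))
E
```

```text
[ 0.06688552 -0.07235125  0.55954454] [(0.73, 774, [315.7, 270.7, 346.1, 299.9], array([ 0.4454, -0.0243,  0.145 ]))]
```

View pics/w1.png

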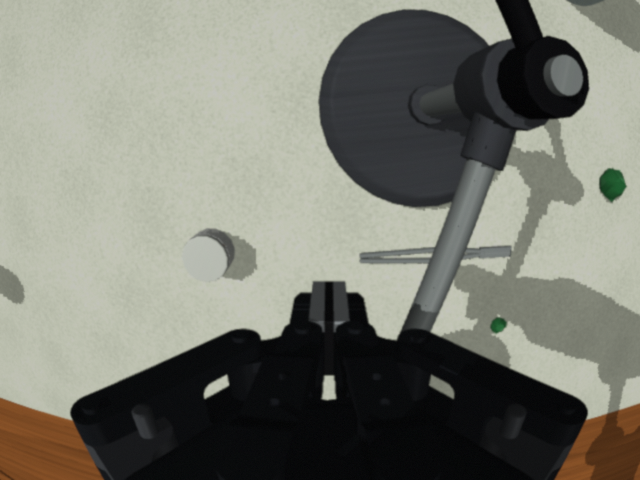

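The wrist view shows the closed fingertips at about (330,290) beside the bare rod at (455,240), on its +y side, with clear space around them. Next I'll work out the arc steps.

```bash
python3 - <<'E'
from h import *
p=read_state()["tool_pos"][:2];c=np.array([.635,-.082])
for a in np.arange(148.5,239,5.5):
    r=np.radians(a);n=c+.105*np.array([np.cos(r),np.sin(r)]);d=(n-p)*1000;print(a,d[0].round(1),-d[1].round(1));p=n
E
```

```text
148.5 -1.3 12.8
154.0 -4.8 8.8
159.5 -4.0 9.3
165.0 -3.1 9.6
170.5 -2.1 9.8
176.0 -1.2 10.0
181.5 -0.2 10.1
187.0 0.7 10.0
192.5 1.7 9.9
198.0 2.7 9.7
203.5 3.6 9.4
209.0 4.5 9.0
214.5 5.3 8.6
220.0 6.1 8.0
225.5 6.8 7.4
231.0 7.5 6.7
236.5 8.1 6.0
```

Emit:
step_arm:
  targets:
    - [[0,0,0],[-1.3,12.8,0],0]
    - [[0,0,0],[-4.8,8.8,0],0]
    - [[0,0,0],[-4,9.3,0],0]
    - [[0,0,0],[-3.1,9.6,0],0]
    - [[0,0,0],[-2.1,9.8,0],0]

```text
time: 4.38
tool_pos: [0.5295, -0.0649, 0.2086]
tcp_rot: [-3.141, 0.001, -0.002]
wrist_force: [1.2, 1.7, 1.2]
width: -0.002
grip_force: 1.0
```

Emit:
step_arm:
  targets:
    - [[0,0,0],[-1.2,10,0],0]
    - [[0,0,0],[-0.2,10,0],0]
    - [[0,0,0],[0.7,10,0],0]
    - [[0,0,0],[1.7,9.9,0],0]
    - [[0,0,0],[2.7,9.7,0],0]

```text
time: 4.8
tool_pos: [0.5331, -0.1143, 0.2074]
tcp_rot: [-3.141, 0.001, 0.002]
wrist_force: [-0.3, 1.6, 0.4]
width: -0.001
grip_force: 0.8
```

```bash
python3 - <<'E'
from h import *
save("top","t2");print(read_state()["wrist_force"],read_state()["tool_pos"],lens("top"))
save("scene","s2");print(lens("scene"))
E
```

```text
[ 0.77445458 -1.69434912  0.68980014] [ 0.53389561 -0.11595093  0.20762098] [(0.96, 378, [374.1, 262.5, 404.2, 292.8], array([ 0.4635, -0.1719,  0.145 ]))]
[]
```

Emit:
step_arm:
  targets:
    - [[0,0,0],[3.6,9.4,0],0]
    - [[0,0,0],[4.5,9,0],0]
    - [[0,0,0],[5.3,8.6,0],0]
    - [[0,0,0],[6.1,8,0],0]
    - [[0,0,0],[4.8,5.2,0],0]

```text
time: 5.42
tool_pos: [0.5586, -0.1548, 0.208]
tcp_rot: [3.141, -0.001, 0.001]
wrist_force: [-0.9, 2.5, 0.1]
width: -0.0
grip_force: 0.7
```

Emit:
step_arm:
  targets:
    - [[0,0,0],[4.8,5,0],0]
    - [[0,0,0],[4,3.5,0],0]
    - [[0,0,0],[4,3,0],0]
    - [[0,0,0],[3,2,0],0]
    - [[0,0,0],[0,0,0],0]

```text
time: 5.83
tool_pos: [0.5743, -0.1676, 0.2079]
tcp_rot: [3.141, -0.0, 0.001]
wrist_force: [-0.3, 0.4, 0.1]
width: 0.004
grip_force: 0.0
```

```bash
cat > m.py <<'E'
from h import *
import sys
C=np.array([.635,-.082]);n=sys.argv[1]
for cam in("top","scene"):
    save(cam,cam+n)
    for r in look_for(cam,"lens")[:2]:
        e=r["extent"];X=atz(cam,((e[0]+e[2])/2,(e[1]+e[3])/2),.145)[:2];d=X-C
        print(cam,r["score"],e,X,np.degrees(np.arctan2(d[1],d[0]))%360,np.hypot(*d))
    print(lens(cam))
s=read_state();d=s["tool_pos"][:2]-C;print(s["time"],s["wrist_force"],s["tool_pos"],np.degrees(np.arctan2(d[1],d[0]))%360,np.hypot(*d))
E
python3 m.py 3
```

```text
top 0.55 [407.8, 234.1, 438.9, 262.4] [ 0.54555247 -0.26139944] 243.49942095180893 0.20046201506703207
top 0.4 [326.0, 182.7, 445.4, 267.7] [ 0.60349073 -0.16226567] 248.5669014441819 0.08622883313698611
[(0.9, 417, [409.5, 234.4, 440.5, 263.2], array([ 0.5438, -0.2694,  0.145 ]))]
scene 0.6 [230.7, 167.8, 256.7, 187.3] [ 0.55812518 -0.27682718] 248.46682241551372 0.20944538360953172
[(0.65, 300, [232.4, 167.9, 257.8, 185.4], array([ 0.5591, -0.2728,  0.145 ])), (0.57, 4201, [231.3, 168.7, 318.6, 307.9], array([ 0.6862, -0.0478,  0.145 ]))]
6.1333 [-1.317656    0.13416624  0.11404639] [ 0.57346774 -0.1670266   0.20800513] 234.10739747934554 0.10495590387302162
```

Emit:
step_arm:
  targets:
    - [[0,0,0],[4.2,2.8,0],0]
    - [[0,0,0],[4.2,2.4,0],0]
    - [[0,0,0],[4.2,2.2,0],0]
    - [[0,0,0],[0,0,0],0]

```text
time: 6.47
tool_pos: [0.5872, -0.1751, 0.208]
tcp_rot: [3.141, -0.0, 0.002]
wrist_force: [0.3, 0.1, -0.1]
width: -0.001
grip_force: 0.0
```

```bash
python3 m.py 4; python3 - <<'E'
import cv2,numpy as np
a=cv2.imread("pics/top4.png")[170:290,300:460];b=cv2.imread("pics/scene4.png")[140:300,190:350]
f=lambda i,s:cv2.resize(i,None,fx=s,fy=s,interpolation=cv2.INTER_CUBIC)
cv2.imwrite("pics/c4.png",np.vstack([f(a,2.5),f(b,2.0)[:,:].copy() if 0 else cv2.resize(b,(400,299))]))
E
```

```text
top 0.63 [412.8, 225.8, 444.7, 255.0] [ 0.56666906 -0.27541707] 250.54255663633484 0.2051323480971153
top 0.63 [280.7, 155.4, 300.9, 181.8] [0.74826355 0.09229882] 56.98322271848206 0.20786705039444334
[(0.76, 367, [414.6, 224.7, 443.7, 252.9], array([ 0.568 , -0.2853,  0.145 ]))]
scene 0.59 [221.6, 170.1, 250.6, 191.5] [ 0.57732763 -0.28151917] 253.87770195409024 0.20768726719956873
[(0.83, 468, [220.6, 167.8, 252.8, 191.2], array([ 0.5803, -0.279 ,  0.145 ]))]
6.7667 [-0.30563876  0.68097957 -0.18654724] [ 0.58618553 -0.17458985  0.20796235] 242.20126732176584 0.10466964237817841
```

View pics/c4.png

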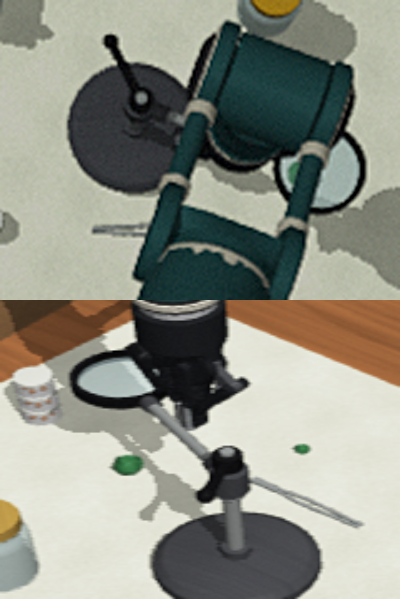

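The top part of the picture shows the lens at crop (320,170), a few degrees short of the stone at crop (297,172). The robot arm hides part of the lens. I'll push a little more, then move clear for a measurement with nothing in the way.

Emit:
step_arm:
  targets:
    - [[0,0,0],[3,1.5,0],0]
    - [[0,0,0],[2.8,1.4,0],0]
    - [[0,0,0],[0,0,0],0]
    - [[0,0,0],[-10,-5,0],0]
    - [[0,0,0],[-10,-5,-10],0]

```text
time: 7.18
tool_pos: [0.5704, -0.167, 0.2157]
tcp_rot: [-3.14, 0.001, 0.006]
wrist_force: [-0.4, -0.1, 0.1]
width: -0.001
grip_force: 0.0
```

Emit:
step_arm:
  targets:
    - [[0,0,0],[-10,-20,-35],0]
    - [[0,0,0],[-10,-30,-35],0]
    - [[0,0,0],[-10,-35,-15],0]
    - [[0,0,0],[-10,-35,0],0]
    - [[0,0,0],[0,-38,0],0]

```text
time: 7.6
tool_pos: [0.5318, -0.0121, 0.3011]
tcp_rot: [3.141, -0.003, 0.005]
wrist_force: [-0.8, 0.3, -0.4]
width: -0.003
grip_force: 0.0
```

Emit:
step_arm:
  targets:
    - [[0,0,0],[0,-30,0],0]
    - [[0,0,0],[0,-30,0],0]
    - [[0,0,0],[0,0,0],0]

```text
time: 7.85
tool_pos: [0.5321, 0.0515, 0.2991]
tcp_rot: [-3.139, -0.006, -0.001]
wrist_force: [-0.9, -0.0, 0.6]
width: 0.002
grip_force: 0.0
```

```bash
python3 m.py 5; python3 - <<'E'
import cv2
a=cv2.imread("pics/top5.png")[170:290,300:460]
cv2.imwrite("pics/c5.png",cv2.resize(a,None,fx=4,fy=4,interpolation=cv2.INTER_CUBIC))
E
```

```text
top 0.87 [413.0, 217.5, 445.3, 251.0] [ 0.58296547 -0.2764025 ] 255.01525121496644 0.20124592689029794
[(0.96, 773, [415.7, 215.6, 446.1, 252.3], array([ 0.5844, -0.2757,  0.145 ]))]
scene 0.62 [218.8, 171.3, 253.7, 192.6] [ 0.5798923  -0.27831541] 254.32003795755233 0.20390340033467294
[(0.84, 631, [213.8, 170.3, 253.3, 191.8], array([ 0.5841, -0.2803,  0.145 ]))]
8.15 [ 0.67431062 -0.23742103  0.601598  ] [0.53300276 0.04605201 0.29871239] 128.53836625511667 0.1637093553394357
```

View pics/c5.png

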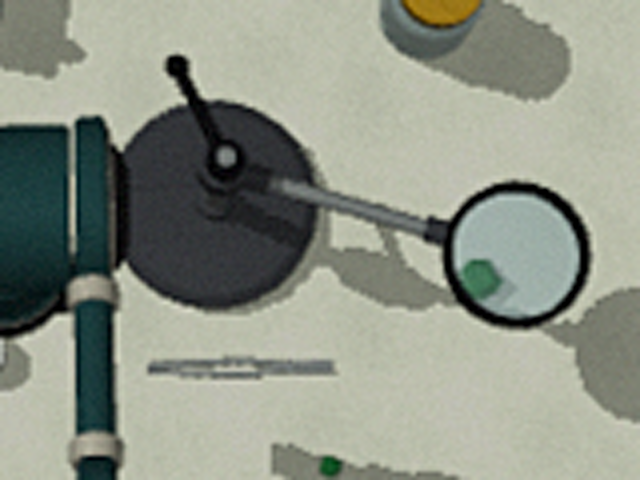

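The lens centre, at crop (516,253), is about 6 mm from the stone horizontally once height is allowed for, so step 1 is met. Next comes the lever. Its ball at crop (178,66) points about 23° round from +x.

```bash
python3 - <<'E'
from h import *
c=np.array([.635,-.082]);p=c+[.03,.072]
print(atz("top",(344.5,186.5),.186),atz("top",(357,209.25),.187))
for a in [60]+list(np.arange(53,-61,-7)):
    r=np.radians(a);n=c+.057*np.array([np.cos(r),np.sin(r)]);d=(n-p)*1000;print(a,d[0].round(1),-d[1].round(1));p=n
E
```

```text
[ 0.69454623 -0.05035948  0.186     ] [ 0.63561398 -0.08385856  0.187     ]
60 -1.5 22.6
53 5.8 3.8
46 5.3 4.5
39 4.7 5.1
32 4.0 5.7
25 3.3 6.1
18 2.6 6.5
11 1.7 6.7
4 0.9 6.9
-3 0.1 7.0
-10 -0.8 6.9
-17 -1.6 6.8
-24 -2.4 6.5
-31 -3.2 6.2
-38 -3.9 5.7
-45 -4.6 5.2
-52 -5.2 4.6
-59 -5.7 3.9
```

Emit:
step_arm:
  targets:
    - [[0,0,0],[33,14,0],0]
    - [[0,0,0],[33,14,0],0]
    - [[0,0,0],[33,14,0],0]
    - [[0,0,0],[33,14,0],0]
    - [[0,0,0],[0,0,29],0]

```text
time: 8.57
tool_pos: [0.6738, -0.0134, 0.2766]
tcp_rot: [3.139, -0.006, 0.027]
wrist_force: [2.3, -0.0, 1.6]
width: 0.002
grip_force: 0.0
```

Emit:
step_arm:
  targets:
    - [[0,0,0],[0,0,29],0]
    - [[0,0,0],[0,0,0],0]

```text
time: 8.73
tool_pos: [0.6621, -0.0108, 0.2333]
tcp_rot: [-3.141, 0.005, 0.019]
wrist_force: [-1.6, -0.2, -1.6]
width: 0.002
grip_force: 0.0
```

Emit:
step_arm:
  targets:
    - [[0,0,0],[-0.7,11.3,0],0]
    - [[0,0,0],[-0.8,11.3,0],0]
    - [[0,0,0],[5.8,3.8,0],0]
    - [[0,0,0],[5.3,4.5,0],0]
    - [[0,0,0],[4.7,5.1,0],0]

```text
time: 9.15
tool_pos: [0.6803, -0.0455, 0.2431]
tcp_rot: [-3.141, 0.001, -0.004]
wrist_force: [-0.7, 1.8, 1.3]
width: 0.003
grip_force: 1.0
```

Emit:
step_arm:
  targets:
    - [[0,0,0],[4,5.7,0],0]
    - [[0,0,0],[3.3,6.1,0],0]
    - [[0,0,0],[2.6,6.5,0],0]
    - [[0,0,0],[1.7,6.7,0],0]
    - [[0,0,0],[0.9,6.9,0],0]

```text
time: 9.57
tool_pos: [0.6921, -0.077, 0.2406]
tcp_rot: [-3.141, -0.0, 0.0]
wrist_force: [-1.6, 2.8, -0.4]
width: 0.005
grip_force: 1.2
```

```bash
python3 - <<'E'
from h import *
save("wrist","w6");s=read_state();print(s["time"],s["wrist_force"],s["tool_pos"])
E
```

```text
9.6167 [-0.51017765  0.06386094 -0.26380623] [ 0.69216957 -0.07852932  0.24051982]
```

View pics/w6.png

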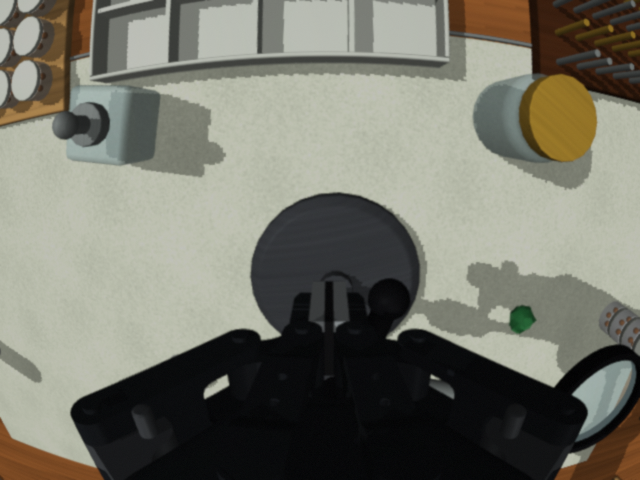

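The wrist view shows the ball at (388,298) resting against the -y side of the fingertips at (330,300), so the lever is being pushed as planned.

Emit:
step_arm:
  targets:
    - [[0,0,0],[0.1,7,0],0]
    - [[0,0,0],[-0.8,6.9,0],0]
    - [[0,0,0],[-1,3.4,0],0]
    - [[0,0,0],[-0.8,3.4,0],0]
    - [[0,0,0],[0,0,0],0]

```text
time: 10.03
tool_pos: [0.6893, -0.0986, 0.2409]
tcp_rot: [3.141, -0.001, 0.0]
wrist_force: [0.9, 1.0, -0.9]
width: 0.001
grip_force: 0.2
```

Emit:
step_arm:
  targets:
    - [[0,0,0],[-1.2,3.3,0],0]
    - [[0,0,0],[-1.2,3.2,0],0]
    - [[0,0,0],[0,0,0],0]

```text
time: 10.28
tool_pos: [0.6869, -0.1046, 0.2409]
tcp_rot: [3.141, -0.001, 0.0]
wrist_force: [0.7, 0.4, -0.7]
width: -0.001
grip_force: 0.3
```

Emit:
step_arm:
  targets:
    - [[0,0,0],[-1.6,3.1,0],0]
    - [[0,0,0],[-1.6,3.1,0],0]
    - [[0,0,0],[0,0,0],0]

```text
time: 10.53
tool_pos: [0.6836, -0.1108, 0.2409]
tcp_rot: [3.141, -0.001, 0.0]
wrist_force: [0.6, 1.5, -0.2]
width: -0.001
grip_force: 0.3
```

Emit:
step_arm:
  targets:
    - [[0,0,0],[-1.9,2.9,0],0]
    - [[0,0,0],[-2,2.8,0],0]
    - [[0,0,0],[0,0,0],0]

```text
time: 10.78
tool_pos: [0.6807, -0.1155, 0.2411]
tcp_rot: [-3.14, 0.001, -0.005]
wrist_force: [3.1, 3.4, -1.2]
width: 0.001
grip_force: 2.6
```

Emit:
step_arm:
  targets:
    - [[0,0,0],[-2.2,2.6,0],0]
    - [[0,0,0],[-2.3,2.6,0],0]
    - [[0,0,0],[0,0,0],0]

```text
time: 11.03
tool_pos: [0.6769, -0.1214, 0.2413]
tcp_rot: [3.141, -0.0, 0.007]
wrist_force: [5.7, 1.6, -2.5]
width: 0.004
grip_force: 2.8
```

```bash
cat > w.py <<'E'
from h import *
import sys
s=read_state();print(s["time"],s["wrist_force"],s["tool_pos"])
C=np.array([.6355,-.083])
save("wrist","w"+sys.argv[1])
for q,z in(("clamp_tip",.186),("stand",0.)):
    for r in tip_of("wrist",q)[:2]:
        a=r["at"];X=atz("wrist",(a[1],a[0]),z)[:2];d=X-C;print(q,r["score"],a,X,np.degrees(np.arctan2(d[1],d[0])),np.hypot(*d))
E
python3 w.py 7
```

```text
11.0333 [ 5.71352823  1.63681601 -2.4608983 ] [ 0.67689313 -0.12140069  0.2413251 ]
clamp_tip 0.76 [329.9, 388.4] [ 0.67161903 -0.14401128] -59.37422432920587 0.07090105900929707
stand 0.68 [262.8, 289.6] [ 0.63248433 -0.0854519 ] -140.88701341900867 0.003886652602341751
```

The force has risen to about 6 N, which looks like the stop. I'll back off and check.

Emit:
step_arm:
  targets:
    - [[0,0,0],[6,-10,0],0]
    - [[0,0,0],[10,-15,-10],0]
    - [[0,0,0],[0,-20,-30],0]
    - [[0,0,0],[0,-35,-20],0]
    - [[0,0,0],[0,-35,0],0]

```text
time: 11.6
tool_pos: [0.6938, -0.0059, 0.307]
tcp_rot: [3.14, -0.004, 0.013]
wrist_force: [2.1, 0.6, 1.2]
width: 0.005
grip_force: 0.0
```

Emit:
step_arm:
  targets:
    - [[0,0,0],[0,-38,0],0]
    - [[0,0,0],[0,-38,0],0]
    - [[0,0,0],[0,-30,0],0]
    - [[0,0,0],[0,0,0],0]

```text
time: 11.93
tool_pos: [0.6908, 0.1061, 0.3008]
tcp_rot: [-3.139, -0.008, 0.001]
wrist_force: [-0.1, 0.4, -0.0]
width: 0.0
grip_force: 0.0
```

```bash
python3 m.py 8; python3 - <<'E'
from h import *
for cam in("top","scene"):
    t=read_camera(cam)
    print(stone(cam,t,(400,220,440,260) if cam=="top" else (225,215,255,245)))
    for r in tip_of(cam,"clamp_tip")[:2]:
        a=r["at"];X=atz(cam,(a[1],a[0]),.186)[:2];d=X-[.6355,-.083];print(r["score"],a,X,np.degrees(np.arctan2(d[1],d[0])),np.hypot(*d))
a=cv2.imread("pics/top8.png")[170:290,300:460]
cv2.imwrite("pics/c8.png",cv2.resize(a,None,fx=4,fy=4,interpolation=cv2.INTER_CUBIC))
E
```

```text
top 0.71 [414.3, 223.2, 446.6, 257.2] [ 0.567333   -0.27986234] 251.11981131349424 0.20911319877160367
[(0.81, 690, [413.4, 225.3, 443.8, 256.9], array([ 0.5659, -0.2753,  0.145 ]))]
scene 0.74 [223.6, 168.8, 260.4, 189.1] [ 0.56409683 -0.27615163] 249.93806781519788 0.20669328903413542
scene 0.65 [221.9, 167.4, 318.8, 308.6] [ 0.65736066 -0.09529625] 329.26314427988075 0.026015171396133036
[(0.6, 599, [223.4, 168.9, 259.7, 187.4], array([ 0.5635, -0.2773,  0.145 ]))]
12.2333 [ 0.37075774 -0.35482389 -0.49556973] [0.69151874 0.09847863 0.30067153] 72.61151462186828 0.18912139595906668
(array([ 0.58868556, -0.27163806,  0.01      ]), 75)
0.71 [196.3, 380.2] [ 0.67158102 -0.1429107 ] -58.94168888287822 0.06993662677407225
(array([ 0.58727738, -0.2743345 ,  0.01      ]), 95)
0.67 [214.3, 244.6] [ 0.67046326 -0.15184501] -63.07605075869841 0.07721441026714511
```

View pics/c8.png

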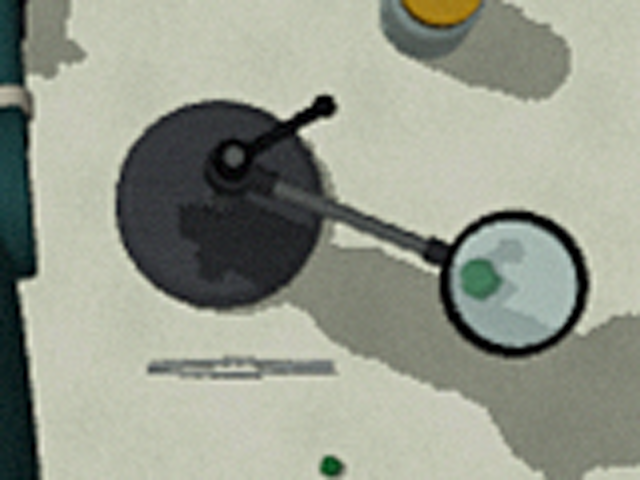

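The lens has slipped back clockwise. It was at crop (516,253) and is now at (513,282), about 20–23 mm from the stone, because the tightening push turned the stand or arm by about 5°. The lever is at about -59° and took 6 N against its stop, so it seems tight. I'll push the rod gently back.

Emit:
step_arm:
  targets:
    - [[0,0,0],[-15.8,34,0],0]
    - [[0,0,0],[-15.8,34,0],0]
    - [[0,0,0],[-15.8,34,0],0]
    - [[0,0,0],[-15.8,34,0],0]
    - [[0,0,0],[-15.8,34,0],0]

```text
time: 12.85
tool_pos: [0.6114, -0.0719, 0.3009]
tcp_rot: [3.141, -0.001, 0.0]
wrist_force: [0.0, -0.3, 0.1]
width: 0.002
grip_force: 0.0
```

Emit:
step_arm:
  targets:
    - [[0,0,0],[-15.8,34,0],0]
    - [[0,0,0],[-15.8,34,0],0]
    - [[0,0,0],[-15.8,35,0],0]
    - [[0,0,0],[0,0,32],0]
    - [[0,0,0],[0,0,31],0]

```text
time: 13.27
tool_pos: [0.5656, -0.1768, 0.2404]
tcp_rot: [3.139, -0.008, 0.011]
wrist_force: [0.8, 0.5, 0.1]
width: -0.004
grip_force: 0.0
```

Emit:
step_arm:
  targets:
    - [[0,0,0],[0,0,30],0]
    - [[0,0,0],[0,0,0],0]
    - [[0,0,0],[4,1.4,0],0]
    - [[0,0,0],[4,1.4,0],0]
    - [[0,0,0],[0,0,0],0]

```text
time: 13.68
tool_pos: [0.5756, -0.1767, 0.2108]
tcp_rot: [3.14, -0.0, 0.008]
wrist_force: [0.5, 0.2, 0.6]
width: 0.002
grip_force: 0.0
```

Emit:
step_arm:
  targets:
    - [[0,0,0],[3,1,0],0]
    - [[0,0,0],[3,1,0],0]
    - [[0,0,0],[0,0,0],0]

```text
time: 13.93
tool_pos: [0.5804, -0.1782, 0.2093]
tcp_rot: [3.141, 0.0, 0.004]
wrist_force: [0.6, -0.5, 0.7]
width: 0.004
grip_force: 0.0
```

Emit:
step_arm:
  targets:
    - [[0,0,0],[2.5,0.8,0],0]
    - [[0,0,0],[2.5,0.8,0],0]
    - [[0,0,0],[2,0.6,0],0]
    - [[0,0,0],[0,0,0],0]

```text
time: 14.27
tool_pos: [0.5863, -0.1802, 0.2078]
tcp_rot: [3.142, -0.0, 0.0]
wrist_force: [-1.0, -0.9, 0.6]
width: 0.002
grip_force: 0.2
```

Emit:
step_arm:
  targets:
    - [[0,0,0],[2,0.6,0],0]
    - [[0,0,0],[2,0.6,0],0]
    - [[0,0,0],[2,0.6,0],0]
    - [[0,0,0],[0,0,0],0]

```text
time: 14.6
tool_pos: [0.5924, -0.1821, 0.2078]
tcp_rot: [3.141, -0.0, 0.0]
wrist_force: [-1.7, 0.3, 0.5]
width: -0.0
grip_force: 0.3
```

```bash
python3 m.py 9
```

```text
top 0.55 [417.3, 224.2, 447.7, 250.3] [ 0.5752934  -0.28520278] 253.625753089672 0.21179293278346856
[(0.78, 377, [418.9, 222.7, 448.8, 248.8], array([ 0.5767, -0.291 ,  0.145 ])), (0.35, 198, [354.0, 195.5, 381.6, 216.2], array([ 0.6538, -0.1073,  0.145 ]))]
scene 0.64 [212.8, 168.4, 247.7, 192.6] [ 0.5852281  -0.29231214] 256.6854966850211 0.21612135400456514
scene 0.47 [364.0, 277.3, 386.4, 294.9] [0.61970803 0.14516207] 93.85119541055766 0.2276761980893129
[(0.9, 547, [216.1, 167.2, 249.2, 191.2], array([ 0.588 , -0.2866,  0.145 ]))]
14.9 [-0.09383147  0.09291959 -0.51500466] [ 0.59212743 -0.18182982  0.20782349] 246.75857814614477 0.10864645018422141
```

Emit:
step_arm:
  targets:
    - [[0,0,0],[-9,-3,0],0]
    - [[0,0,0],[-10,-5,-8],0]
    - [[0,0,0],[-10,-20,-35],0]
    - [[0,0,0],[-10,-30,-30],0]
    - [[0,0,0],[-10,-35,-15],0]

```text
time: 15.32
tool_pos: [0.5438, -0.0907, 0.2981]
tcp_rot: [3.14, -0.004, 0.007]
wrist_force: [1.5, -0.3, 0.9]
width: -0.0
grip_force: 0.0
```

Emit:
step_arm:
  targets:
    - [[0,0,0],[-5,-38,0],0]
    - [[0,0,0],[0,-38,0],0]
    - [[0,0,0],[0,-38,0],0]
    - [[0,0,0],[0,-30,0],0]
    - [[0,0,0],[0,0,0],0]

```text
time: 15.73
tool_pos: [0.5374, 0.0585, 0.2948]
tcp_rot: [-3.139, -0.007, -0.001]
wrist_force: [-0.4, 0.1, 0.9]
width: -0.002
grip_force: 0.0
```

```bash
python3 m.py 10; python3 - <<'E'
from h import *
for n in("top1","top10"):
    t=cv2.imread(f"pics/{n}.png")
    m=((t.max(2)<75)&(t.min(2)>15)).astype(np.uint8)
    m[:,:300]=0;m[:,400:]=0;m[:190]=0;m[252:]=0
    m=cv2.morphologyEx(m,cv2.MORPH_OPEN,np.ones((7,7)))
    c=max(cv2.findContours(m,0,2)[0],key=cv2.contourArea);e=cv2.minEnclosingCircle(c);print(e,atz("top",e[0],.012))
for r in tip_of("top","clamp_tip")[:1]:
    a=r["at"];print(atz("top",(a[1],a[0]),.186))
a=cv2.imread("pics/top10.png")[170:290,300:460]
cv2.imwrite("pics/c10.png",cv2.resize(a,None,fx=4,fy=4,interpolation=cv2.INTER_CUBIC))
E
```

```text
top 0.87 [417.1, 216.8, 446.7, 250.9] [ 0.58424559 -0.28360434] 255.86928766175316 0.20789497429397183
[(0.74, 746, [415.5, 218.2, 446.6, 250.1], array([ 0.5843, -0.2802,  0.145 ]))]
scene 0.97 [216.8, 167.2, 252.0, 193.1] [ 0.57825718 -0.28610467] 254.46362167384828 0.2118453725463708
scene 0.29 [211.3, 168.4, 319.4, 309.9] [ 0.66640434 -0.10070627] 329.2194885573861 0.03655347702072402
[(0.8, 652, [214.3, 169.4, 251.4, 192.9], array([ 0.5808, -0.2827,  0.145 ])), (0.29, 1595, [215.0, 168.2, 289.6, 247.4], array([ 0.5974, -0.2352,  0.145 ]))]
16.0333 [ 0.26226828 -0.11416729  0.26282412] [0.53837189 0.05264147 0.29439729] 125.66586161672961 0.16572663249685357
((352.8119812011719, 220.6890106201172), 26.056522369384766) [ 0.63602189 -0.0818725   0.012     ]
((353.8943786621094, 220.7957763671875), 26.412248611450195) [ 0.63580865 -0.08495472  0.012     ]
[ 0.67026707 -0.15143384  0.186     ]
```

View pics/c10.png

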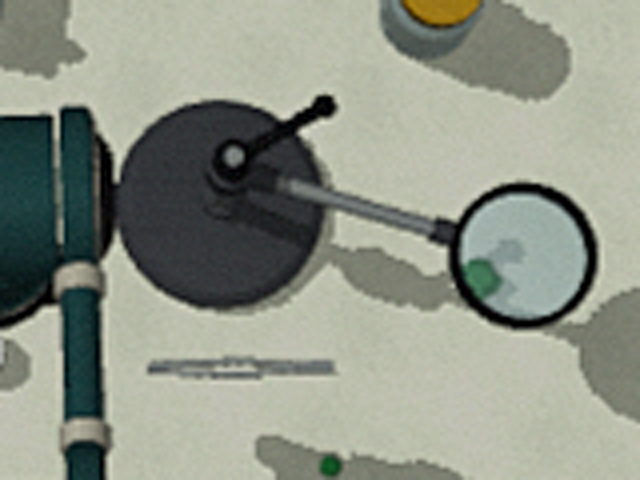

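The lens at crop (523,255) now sits about 7–9 mm from the stone, almost all of it radial, and the stand has moved only about 3 mm. The last 6 mm of lever push turned the stand by 5.5°, which matches the lever already being hard on its stop. The lever hasn't moved since, so I'll hand in.

```bash
python3 -c "
from workcell import *
print(finish_job())"
```

```text
the job is handed in; nothing more can be done
None
```

I handed the job in, but it printed no verdict: the lens is about 7–9 mm from the stone's centre (limit 15 mm), and the lever is against its stop, judged by push force and movement rather than read directly; tightening shifted the stand about 3 mm (limit 20 mm) and carried the lens off the stone, so I pushed it back afterwards.

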